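Press a tub's snap lid home by running a fingertip round its rim

ROBOT

A 7-joint arm with a two-finger parallel gripper is mounted at the origin on a cart in front of the work surface, level with it; the furniture and walls round the work are solid. World frame = base frame: x ahead of the robot, y to its left, z up, the work surface at z = 0. Lengths are in m, angles in rad, forces in N, time in s.
With the tool pointing down it reaches from about 0.4 to 0.875 m from the base axis. Payload 19.3 kg.
Tool frame: the origin (TCP) lies midway between the tips of the shut fingers; the grasp point (between the pads) lies 19 mm behind it (tcp_to_grasp is the z of the grasp point in the tool frame, in m); z points along the fingers, y is the line along which they close (so a half turn about z gives the same grasp; the last joint's range is limited). The gripper opens to 85 mm and grips with 20 to 120 N. Pads are 22 mm wide; open, the fingers measure 114 mm over their backs; the gripper's body (76 mm by 85 mm) begins 54 mm behind the grasp point. The pads swing forward as they close: fully open they stand 13 mm farther back than shut.
Start: joints at [-1.303, 0.521, -0.036, 1.599, 0.021, 1.021, -0.113], TCP at [0.207, 0.59, 0.231] pointing down, gripper open.
Joint ranges: [-2.91, 2.91], [-0.3, 2.13], [-1.5, 1.42], [0.17, 2.43], [-1.26, 4.41], [0.16, 1.93], [-2.52, 2.52]. Speed limits (rad/s): [1.89, 1.89, 2.39, 2.39, 3.01, 3.01, 3.01].

INTERFACE

Orientations are given as [roll, pitch, yaw] about the fixed x, y, z axes, in that order (R = Rz(yaw) Ry(pitch) Rx(roll)).
In Python, from workcell import * gives the robot as it stands.
- The arm moves only by the tool send_rows, never from a script. Its argument "increments" is a list of rows, each a list of 3 entries, a list of its own where there are three numbers: the shift along the tool's x, y, z in mm, then the turn, a rotation vector about the tool's x, y, z in degrees, then the gripper's target within -1 to 1 (fully open at 1, half-way at 0, shut at -1). In form: [[[x, y, z], [wx, wy, wz], grip], ...]. A call has 1 to 10 rows; each row is the pose to reach, as a shift and turn from the pose commanded when the call began, along the tool's axes at that moment; what a row does not reach only later rows make up. A row lasts 1/10 s, in which the tool goes at most 50 mm and 8.59 degrees, less where a joint would pass 70% of its speed; a pose out of reach is approached as far as the arm can. A call with a gripper value outside its range is refused whole. The fingers move at their own pace and stop on an object; "newtons" is the grip in N (left out, the last holds). Time passes only in rows, so rows that repeat a pose let the fingers close. It gives the time, the measured TCP pose, the force, the opening and the grip force at its end, in the units of the state.
- observe(): the state, without advancing time (a new reading comes with each control period).
- grab_frame(name): name is "side" or "top" or "wrist"; returns the picture (400x640x3 uint8, blue, green, red); there is no depth.
- camera_params(name): a dict with "fovy" (degrees; the focal length in pixels is half the picture's height over the tangent of half this angle, whatever the lens; pixels are square), "cx", "cy" (the principal point, pixels), "extrinsics" (4x4, takes a point from world to camera coordinates). Camera axes: x right, y down, z forward; pixel columns grow to the right and rows downward; lengths in m; the calibration is good to about 2 mm. A picture is of the moment at which its call begins: read the wrist's pose just before it. camera_params takes no time and is no camera call; for the wrist camera it gives the pose at the moment of the call.
- job_done(): hands the job in; it is judged then, once.
The state is a dict: "clock": time; "qpos": joint angles; "qd": joint speeds; "joint_efforts": joint torques, N m; "position": TCP position; "tool_rot": TCP orientation; "force": force on the tool from outside, world axes, zero at the start; "moment": the same for the moment, N m; "grip_width": finger opening in m; "finger_force": force on a finger pad.
Only numpy, scipy, OpenCV 4.12 (cv2) and the standard library are available. Lean on these libraries where they do the work, as an engineer would, in place of code of your own. Each camera call takes 0.05 s, during which the arm holds its last target. There are 200 camera calls.

TASK

The lid of the round powder tub has only been laid on and still stands proud. Press it home: start on the raised rim at the pull tab and run a fingertip all the way round the rim, anticlockwise as seen from above and back to the tab, pressing only as firmly as the lid needs, until it sits fully down all round. Do not pull the lid up, do not shove the tub, and leave the bottle, the resin puck and the tweezers next to it alone.

Things in the scene. Friction and masses are not known exactly. Their poses are not given: they have to be found in the camera images.
- tub: white round plastic tub of cold-mounting powder with a blank paper band, closed by a grey snap lid; loose, about 1 kg. 106 mm wide at the wall, 115 mm at the bead near its top. Origin: centre of its underside; z up. Its own -x axis points to the lid's pull tab. With the lid home the rim's top lies 80 mm above this origin.
- rim_0: stretch of the lid's raised rim, 40 mm long, at the pull tab; rigid with the lid. Origin: in the middle of the stretch and of the rim's width, on its top face, 51 mm from the tub's axis; it lies 80 mm above the tub's underside when the lid is home here, 3 to 9 mm higher at the start.
- rim_1: stretch of the lid's raised rim, 40 mm long, a quarter of the way round anticlockwise from the tab, seen from above; rigid with the lid. Origin: in the middle of the stretch and of the rim's width, on its top face, 51 mm from the tub's axis; it lies 80 mm above the tub's underside when the lid is home here, 3 to 9 mm higher at the start.
- rim_2: stretch of the lid's raised rim, 40 mm long, on the far side from the tab; rigid with the lid. Origin: in the middle of the stretch and of the rim's width, on its top face, 51 mm from the tub's axis; it lies 80 mm above the tub's underside when the lid is home here, 3 to 9 mm higher at the start.
- rim_3: stretch of the lid's raised rim, 40 mm long, three quarters of the way round anticlockwise from the tab; rigid with the lid. Origin: in the middle of the stretch and of the rim's width, on its top face, 51 mm from the tub's axis; it lies 80 mm above the tub's underside when the lid is home here, 3 to 9 mm higher at the start.
- lid: the grey lid, one rigid piece. Origin: centre of the flat raised rim's top plane. Rim 116 mm outside, 90 mm inside, 3.5 mm above the sunk middle; tab 20 x 18 mm, 10 mm below the rim's face. It fits over the mouth with friction and stays where it is left. Some 4 to 8 N on the rim (more if fast) pushes that side down, the far side staying up, to a hard stop on the tub's mouth.
- bottle: small brown bottle with a black screw cap, 34 mm wide, 78 mm high, standing near the tub; a bystander. Origin: centre of its underside.
- mount: cast resin specimen puck, 30 mm wide, 15 mm high, lying near the tub; a bystander. Origin: centre of its underside.
- tweezers: steel tweezers, 118 mm long, 9 mm high, lying near the tub; a bystander. Origin: centre of its underside, length along its y.
There are look-alikes about, which are no part of the job. What is meant by the tub is not purple, and is the larger of those in its own colour.

How it is judged:
On the way, in this order (a step that is already met when the one before it is completed fails the run):
1. A fingertip presses the rim at the pull tab (contact force between the fingers and rim_0 above 1 N), for 0.03 s.
2. The fingertip has gone anticlockwise to the rim a quarter of the way round (contact force between the fingers and rim_1 above 1 N), for 0.03 s.
3. The fingertip has gone on to the far side (contact force between the fingers and rim_2 above 1 N), for 0.03 s.
4. The fingertip has gone on to three quarters of the way round (contact force between the fingers and rim_3 above 1 N), for 0.03 s.
5. The fingertip is back on the rim at the pull tab (contact force between the fingers and rim_0 above 1 N), for 0.03 s.
At the end, for the whole second after the job is handed in: The lid's rim lies at most 1.5 mm above its seat at the tab and at each further quarter of the way round; the tub stands upright, at rest, within 30 mm of its place (z of each of rim_0, rim_1, rim_2, rim_3 in the frame of tub below 0.0815 m and angle between tub's own z axis and vertical below 0.05 rad and height (world z) of tub below 0.003 m and distance of tub from where it was at the start of the episode below 0.03 m and linear speed of tub below 0.01 m/s); the robot touches nothing.
It fails at once if The lid is pressed with more than 35 N (contact force between any of the fingers, the arm and lid above 35 N).
It fails at once if The lid is pulled up: its rim rises 18 mm or more above the seat (z of any of rim_0, rim_1, rim_2, rim_3 in the frame of tub above 0.098 m).
It fails at once if The tub is lifted or shoved away by more than 30 mm (distance of tub from where it was at the start of the episode above 0.03 m or height (world z) of tub above 0.01 m).
It fails at once if The bottle, the puck or the tweezers are moved by more than 20 mm, or the bottle is tipped (distance of any of bottle, mount, tweezers from where it was at the start of the episode above 0.02 m or angle between bottle's own z axis and vertical above 0.3 rad).
It also fails if it takes over 58 s, if anything falls off the work surface, if the arm or the gripper's body presses on something with over 40 N, if the wrist force passes 120 N, or if a joint passes its speed limit or range.

## Working session

There is one attempt and no reset: what is moved stays moved. The work goes in short steps, Python scripts to look and compute and a tool call to move; the robot and the scene stay as the last step left them, time stands still between calls to the robot, and variables do not carry over. Pictures are saved under pics/ and viewed, at most 10 in all, crops included, and the job is handed in when it is done.

Besides the shell and the picture viewer there is one more tool, called after "Request:" by a JSON object that holds its "op" and its "data", one argument or row to a line. send_rows: Moves the arm, as the interface text tells. Its arguments: {"type":"object","properties":{"increments":{"type":"array"},"newtons":{"type":"number"}},"required":["increments"]}

```bash
mkdir -p pics; python3 - <<'E'
from workcell import *
import cv2
s=observe();print({k:s[k] for k in('clock','position','tool_rot','force','grip_width')})
for n in('top','side'):
    cv2.imwrite(f'pics/{n}0.png',grab_frame(n));p=camera_params(n);print(n,p)
E
```

```text
{'clock': 0.0, 'position': array([0.20703486, 0.58935722, 0.23071296]), 'tool_rot': array([-3.14042760e+00,  2.75290727e-05,  2.80377948e+00]), 'force': array([ 0.31453993,  0.56769639, -0.59223666]), 'grip_width': 0.0853848658406822}
top {'fovy': 47.18755250071191, 'cx': 322.1348650579115, 'cy': 196.6436494829115, 'extrinsics': array([[-0.01887943, -0.99977135,  0.01004018,  0.0741759 ],
       [-0.98929596,  0.01722643, -0.14490258,  0.53195072],
       [ 0.14469649, -0.01266839, -0.98939499,  1.08569805],
       [ 0.        ,  0.        ,  0.        ,  1.        ]])}
side {'fovy': 55.49035774668335, 'cx': 323.9145964064918, 'cy': 202.2461124871088, 'extrinsics': array([[-0.99964995,  0.00807254, -0.02519531,  0.54027175],
       [ 0.02631913,  0.40049756, -0.91591976,  0.01874042],
       [ 0.00269686, -0.91626227, -0.40056983,  0.94826165],
       [ 0.        ,  0.        ,  0.        ,  1.        ]])}
```

View pics/top0.png

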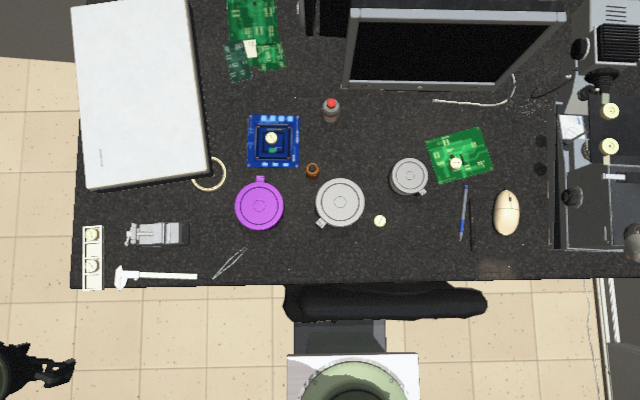

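View pics/side0.png

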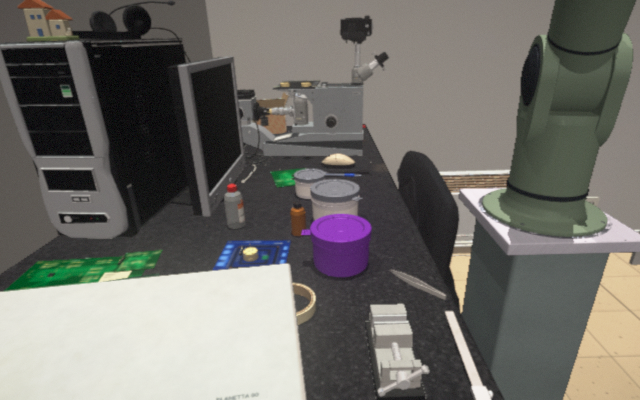

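The top view shows the large grey tub at (340,202) with its tab at lower left (321,223). The purple tub at (259,206), the bottle (312,171), the puck (380,221) and the smaller grey tub (409,176) are nearby. Next I'll measure them.

```bash
cat > h.py <<'E'
import numpy as np,cv2
from workcell import *
def cam(n):
    p=camera_params(n);f=200/np.tan(np.radians(p['fovy']/2));return f,p['cx'],p['cy'],np.array(p['extrinsics'])
def proj(n,P):
    f,cx,cy,E=cam(n);c=np.atleast_2d(P)@E[:3,:3].T+E[:3,3];return np.c_[f*c[:,0]/c[:,2]+cx,f*c[:,1]/c[:,2]+cy]
def back(n,u,v,z):
    f,cx,cy,E=cam(n);R=E[:3,:3];o=-R.T@E[:3,3];d=R.T@np.array([(u-cx)/f,(v-cy)/f,1]);return o+d*(z-o[2])/d[2]
E
python3 - <<'E'
from h import *
im=cv2.imread('pics/top0.png')
for n,u,v,z in[('lid',340,202,.086),('tab',321,223,.076),('bottle',312.5,170,.078),('puck',380,221,.015),('purple',259,206,.085),('small',409,176,.06)]:print(n,back('top',u,v,z).round(4))
c=cv2.resize(im[160:250,280:400],None,fx=6,fy=6,interpolation=cv2.INTER_CUBIC)
s=cv2.imread('pics/side0.png')[165:235,280:390];s=cv2.resize(s,None,fx=6,fy=6,interpolation=cv2.INTER_CUBIC)
cv2.imwrite('pics/c0.png',c);cv2.imwrite('pics/c1.png',s)
E
```

```text
lid [0.5128 0.0234 0.086 ]
tab [0.4651 0.0688 0.076 ]
bottle [0.5921 0.0868 0.078 ]
puck [ 0.4728 -0.0787  0.015 ]
purple [0.5068 0.2133 0.085 ]
small [ 0.577 -0.147  0.06 ]
```

View pics/c0.png

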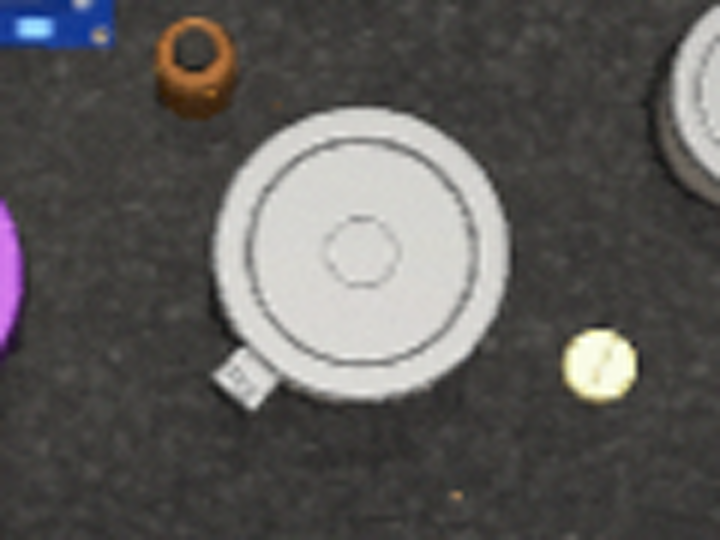

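View pics/c1.png

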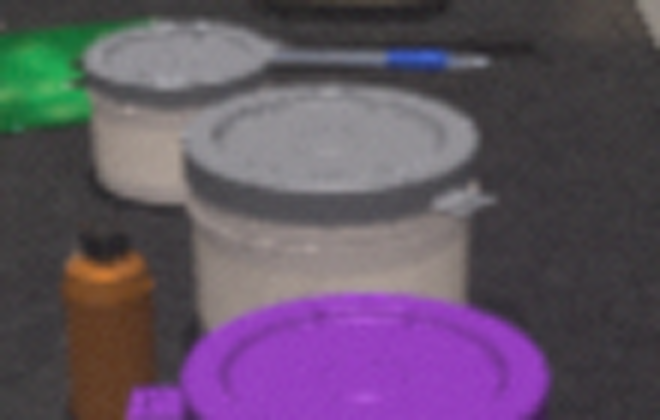

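Request:
{"op": "send_rows", "data": {
  "increments": [
    [[-36, -34, 0], [0, 0, -2], -1],
    [[-72, -68, 0], [0, 0, -4], -1],
    [[-108, -102, 0], [0, 0, -6], -1],
    [[-144, -136, 0], [0, 0, -8], -1],
    [[-180, -170, 0], [0, 0, -10], -1],
    [[-215, -205, 0], [0, 0, -12], -1],
    [[-250, -240, 0], [0, 0, -14], -1],
    [[-286, -274, 0], [0, 0, -16], -1],
    [[-322, -308, 0], [0, 0, -18], -1],
    [[-358, -342, 0], [0, 0, -19.4], -1]
  ]
}}

```text
clock: 1.1
position: [0.432, 0.1464, 0.2314]
tool_rot: [3.141, 0.0, -3.139]
force: [1.5, 1.4, -0.2]
grip_width: -0.0
finger_force: 0.0
```

```bash
python3 - <<'E'
from workcell import *
s=observe();print({k:s[k] for k in('clock','position','tool_rot','force','grip_width','qpos')})
E
```

```text
{'clock': 1.1, 'position': array([0.43202363, 0.14639587, 0.23138609]), 'tool_rot': array([ 3.14144310e+00,  1.43766258e-04, -3.13929791e+00]), 'force': array([ 1.54457763,  1.3814355 , -0.24768489]), 'grip_width': -3.146683931422056e-05, 'qpos': array([-0.50239807,  0.25341823,  0.05474521,  2.02824693, -0.01819624,
        0.86017868,  1.13556057])}
```

Request:
{"op": "send_rows", "data": {
  "increments": [
    [[-15, -30, 30], [0, 0, 0], -1],
    [[-30, -60, 65], [0, 0, 0], -1],
    [[-44, -87, 100], [0, 0, 0], -1],
    [[-44, -87.5, 120], [0, 0, 0], -1],
    [[-44, -87.5, 128], [0, 0, 0], -1],
    [[-44, -87.5, 130], [0, 0, 0], -1],
    [[-44, -87.5, 130], [0, 0, 0], -1],
    [[-44, -87.5, 130], [0, 0, 0], -1]
  ]
}}

```text
clock: 1.9
position: [0.476, 0.0616, 0.1023]
tool_rot: [3.141, 0.001, -3.14]
force: [0.3, 0.1, -0.0]
grip_width: 0.0002
finger_force: 0.0
```

```bash
python3 - <<'E'
from h import *
s=observe();print({k:s[k] for k in('clock','position','tool_rot','force')})
im=grab_frame('side');cv2.imwrite('pics/side1.png',cv2.resize(im[130:250,260:420],None,fx=4,fy=4,interpolation=cv2.INTER_CUBIC))
E
```

```text
{'clock': 1.9, 'position': array([0.47603263, 0.06155401, 0.10231599]), 'tool_rot': array([ 3.14108991e+00,  1.47670081e-03, -3.13984535e+00]), 'force': array([ 0.34497845,  0.10013837, -0.04107918])}
```

View pics/side1.png

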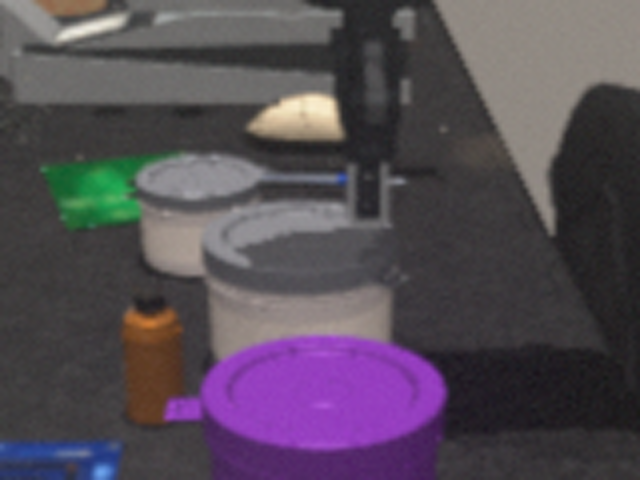

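The finger is above the rim at the tab (side view, about (368,215) in the crop). Now I'll descend slowly.

Request:
{"op": "send_rows", "data": {
  "increments": [
    [[0, -2.5, 4], [0, 0, 0], -1],
    [[0, -2.5, 8], [0, 0, 0], -1],
    [[0, -2.5, 10], [0, 0, 0], -1],
    [[0, -2.5, 11], [0, 0, 0], -1],
    [[0, -2.5, 12], [0, 0, 0], -1],
    [[0, -2.5, 13], [0, 0, 0], -1],
    [[0, -2.5, 14], [0, 0, 0], -1],
    [[0, -2.5, 15], [0, 0, 0], -1],
    [[0, -2.5, 15], [0, 0, 0], -1]
  ]
}}

```text
clock: 2.85
position: [0.4756, 0.0583, 0.0862]
tool_rot: [-3.142, -0.0, -3.141]
force: [0.0, -0.0, 0.5]
grip_width: 0.0004
finger_force: 0.0
```

Request:
{"op": "send_rows", "data": {
  "increments": [
    [[0, 0, 0.5], [0, 0, 0], -1],
    [[0, 0, 1], [0, 0, 0], -1],
    [[0, 0, 1.5], [0, 0, 0], -1],
    [[0, 0, 2], [0, 0, 0], -1],
    [[0, 0, 2.5], [0, 0, 0], -1],
    [[0, 0, 3], [0, 0, 0], -1],
    [[0, 0, 3], [0, 0, 0], -1]
  ]
}}

```text
clock: 3.55
position: [0.4756, 0.0583, 0.0832]
tool_rot: [-3.142, -0.0, -3.141]
force: [-0.5, -0.4, -0.5]
grip_width: -0.0001
finger_force: 0.0
```

Request:
{"op": "send_rows", "data": {
  "increments": [
    [[0, 0, 0.5], [0, 0, 0], -1],
    [[0, 0, 1], [0, 0, 0], -1],
    [[0, 0, 1.5], [0, 0, 0], -1],
    [[0, 0, 2], [0, 0, 0], -1],
    [[0, 0, 2], [0, 0, 0], -1]
  ]
}}

```text
clock: 4.05
position: [0.4756, 0.0583, 0.0812]
tool_rot: [-3.142, -0.0, -3.141]
force: [0.5, 0.0, -0.3]
grip_width: -0.0002
finger_force: 0.0
```

```bash
python3 - <<'E'
from h import *
a=grab_frame('side')[150:240,290:390];b=grab_frame('top')[160:250,280:380]
cv2.imwrite('pics/d.png',np.hstack([cv2.resize(i,None,fx=4,fy=4,interpolation=cv2.INTER_CUBIC) for i in(a,b)]))
s=observe();print(s['position'],proj('side',s['position']),proj('top',s['position']),s['force'])
E
```

```text
[0.47563276 0.05833524 0.08127414] [[351.75413069 193.51990552]] [[325.41569184 218.24635185]] [ 0.75399638  0.55967618 -0.50647309]
```

View pics/d.png

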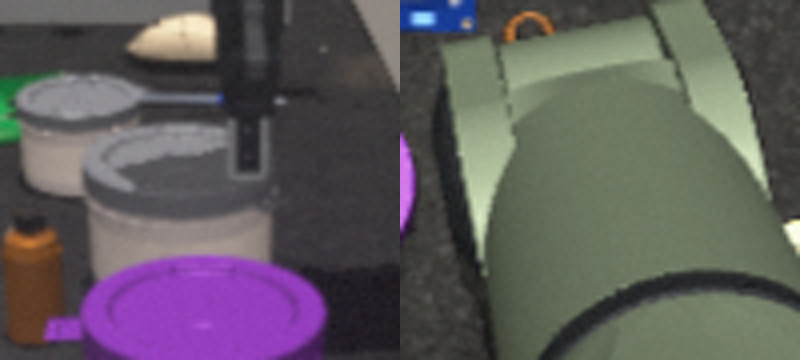

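The tip sits at the rim at (248,178) in the crop and is close to contact. I'll continue in small steps.

Request:
{"op": "send_rows", "data": {
  "increments": [
    [[0, 0, 0.5], [0, 0, 0], -1],
    [[0, 0, 1], [0, 0, 0], -1],
    [[0, 0, 1.5], [0, 0, 0], -1],
    [[0, 0, 2], [0, 0, 0], -1],
    [[0, 0, 2], [0, 0, 0], -1]
  ]
}}

```text
clock: 4.65
position: [0.4758, 0.0584, 0.0796]
tool_rot: [3.141, 0.0, -3.141]
force: [-1.5, 1.2, 9.2]
grip_width: -0.0001
finger_force: 5.0
```

Request:
{"op": "send_rows", "data": {
  "increments": [
    [[0, 0, 0.3], [0, 0, 0], -1],
    [[0, 0, 0.5], [0, 0, 0], -1],
    [[0, 0, 0.5], [0, 0, 0], -1]
  ]
}}

```text
clock: 4.95
position: [0.4758, 0.0584, 0.0793]
tool_rot: [3.141, 0.001, -3.141]
force: [-3.4, 0.2, 15.3]
grip_width: -0.0
finger_force: 8.0
```

Request:
{"op": "send_rows", "data": {
  "increments": [
    [[0, 0, 0], [0, 0, 0], -1],
    [[0, 0, 0], [0, 0, 0], -1],
    [[0, 0, 0], [0, 0, 0], -1],
    [[0, 0, 0], [0, 0, 0], -1]
  ]
}}

```text
clock: 5.35
position: [0.4758, 0.0585, 0.0793]
tool_rot: [3.141, 0.001, -3.141]
force: [-3.6, 0.3, 15.7]
grip_width: -0.0002
finger_force: 7.9
```

```bash
python3 - <<'E'
from h import *
a=cv2.imread('pics/side0.png')[165:235,290:390];b=grab_frame('side')[165:235,290:390];
cv2.imwrite('pics/e.png',np.vstack([cv2.resize(i,None,fx=4,fy=4,interpolation=cv2.INTER_CUBIC) for i in(a,b)]))
s=observe();print(s['position'],s['force'],s['moment'])
E
```

```text
[0.47580495 0.05846824 0.07930285] [-2.69193467  0.04220708 15.99641748] [ 0.07811177  0.73984316 -0.01215979]
```

View pics/e.png

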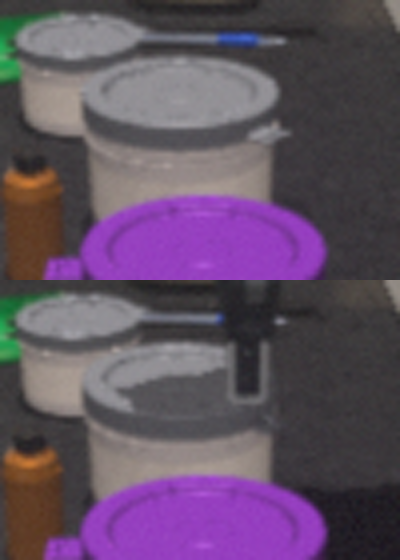

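The lid is on the hard stop at the tab: 16 N, no creep. I'll compute the arc increments next.

```bash
python3 - <<'E'
import numpy as np
for a0 in (136.5,181.5,226.5,271.5,316.5,1.5,46.5,91.5):
    a=np.radians(a0+5*np.arange(1,10));b=np.radians(a0)
    print(a0,np.c_[-51*(np.cos(a)-np.cos(b)),51*(np.sin(a)-np.sin(b))].round(1).tolist())
E
```

```text
136.5 [[2.9, -3.4], [5.5, -7.0], [7.8, -10.8], [9.8, -14.8], [11.4, -18.9], [12.6, -23.2], [13.4, -27.6], [13.9, -32.0], [14.0, -36.4]]
181.5 [[-0.3, -4.4], [-1.0, -8.8], [-2.1, -13.1], [-3.5, -17.4], [-5.3, -21.4], [-7.5, -25.3], [-10.0, -29.0], [-12.8, -32.5], [-15.9, -35.7]]
226.5 [[-3.4, -2.9], [-7.0, -5.5], [-10.8, -7.8], [-14.8, -9.8], [-18.9, -11.4], [-23.2, -12.6], [-27.6, -13.4], [-32.0, -13.9], [-36.4, -14.0]]
271.5 [[-4.4, 0.3], [-8.8, 1.0], [-13.1, 2.1], [-17.4, 3.5], [-21.4, 5.3], [-25.3, 7.5], [-29.0, 10.0], [-32.5, 12.8], [-35.7, 15.9]]
316.5 [[-2.9, 3.4], [-5.5, 7.0], [-7.8, 10.8], [-9.8, 14.8], [-11.4, 18.9], [-12.6, 23.2], [-13.4, 27.6], [-13.9, 32.0], [-14.0, 36.4]]
1.5 [[0.3, 4.4], [1.0, 8.8], [2.1, 13.1], [3.5, 17.4], [5.3, 21.4], [7.5, 25.3], [10.0, 29.0], [12.8, 32.5], [15.9, 35.7]]
46.5 [[3.4, 2.9], [7.0, 5.5], [10.8, 7.8], [14.8, 9.8], [18.9, 11.4], [23.2, 12.6], [27.6, 13.4], [32.0, 13.9], [36.4, 14.0]]
91.5 [[4.4, -0.3], [8.8, -1.0], [13.1, -2.1], [17.4, -3.5], [21.4, -5.3], [25.3, -7.5], [29.0, -10.0], [32.5, -12.8], [35.7, -15.9]]
```

Request:
{"op": "send_rows", "data": {
  "increments": [
    [[2.9, -3.4, -0.4], [0, 0, 0], -1],
    [[5.5, -7.0, -0.4], [0, 0, 0], -1],
    [[7.8, -10.8, -0.4], [0, 0, 0], -1],
    [[9.8, -14.8, -0.4], [0, 0, 0], -1],
    [[11.4, -18.9, -0.4], [0, 0, 0], -1],
    [[11.4, -18.9, -0.4], [0, 0, 0], -1]
  ]
}}

```text
clock: 6.0
position: [0.4645, 0.0393, 0.0795]
tool_rot: [3.141, 0.001, -3.141]
force: [0.2, -1.1, 6.9]
grip_width: 0.0001
finger_force: 3.3
```

Request:
{"op": "send_rows", "data": {
  "increments": [
    [[1.2, -4.3, 0], [0, 0, 0], -1],
    [[2.0, -8.7, 0], [0, 0, 0], -1],
    [[2.5, -13.1, 0], [0, 0, 0], -1],
    [[2.6, -17.5, 0], [0, 0, 0], -1],
    [[2.3, -21.9, 0], [0, 0, 0], -1],
    [[2.3, -21.9, 0], [0, 0, 0], -1]
  ]
}}

```text
clock: 6.6
position: [0.4623, 0.0174, 0.0795]
tool_rot: [3.141, 0.001, -3.141]
force: [-0.6, 0.7, 8.1]
grip_width: 0.0
finger_force: 3.9
```

Request:
{"op": "send_rows", "data": {
  "increments": [
    [[-0.7, -4.4, 0], [0, 0, 0], -1],
    [[-1.8, -8.7, 0], [0, 0, 0], -1],
    [[-3.2, -13.0, 0], [0, 0, 0], -1],
    [[-5.0, -17.0, 0], [0, 0, 0], -1],
    [[-7.2, -20.9, 0], [0, 0, 0], -1],
    [[-9.7, -24.6, 0], [0, 0, 0], -1],
    [[-12.5, -28.1, 0], [0, 0, 0], -1],
    [[-15.6, -31.3, 0], [0, 0, 0], -1],
    [[-15.6, -31.3, 0], [0, 0, 0], -1]
  ]
}}

```text
clock: 7.5
position: [0.4776, -0.0135, 0.0795]
tool_rot: [3.141, -0.0, -3.141]
force: [-3.0, 3.5, 13.3]
grip_width: -0.0004
finger_force: 6.4
```

Request:
{"op": "send_rows", "data": {
  "increments": [
    [[0, 0, 0.3], [0, 0, 0], -1],
    [[0, 0, 0.3], [0, 0, 0], -1]
  ]
}}

```text
clock: 7.7
position: [0.4776, -0.0134, 0.0793]
tool_rot: [3.141, 0.0, -3.141]
force: [-3.2, 2.8, 15.7]
grip_width: 0.0006
finger_force: 7.8
```

Request:
{"op": "send_rows", "data": {
  "increments": [
    [[-3.4, -2.9, -0.3], [0, 0, 0], -1],
    [[-7.0, -5.5, -0.3], [0, 0, 0], -1],
    [[-10.8, -7.8, -0.3], [0, 0, 0], -1],
    [[-14.8, -9.8, -0.3], [0, 0, 0], -1],
    [[-18.9, -11.4, -0.3], [0, 0, 0], -1],
    [[-23.2, -12.6, -0.3], [0, 0, 0], -1],
    [[-27.6, -13.4, -0.3], [0, 0, 0], -1],
    [[-32.0, -13.9, -0.3], [0, 0, 0], -1],
    [[-36.4, -14.0, -0.3], [0, 0, 0], -1],
    [[-36.4, -14.0, -0.3], [0, 0, 0], -1]
  ]
}}

```text
clock: 8.7
position: [0.5131, -0.028, 0.0793]
tool_rot: [-3.141, -0.002, -3.141]
force: [-8.1, 0.1, 15.9]
grip_width: 0.0001
finger_force: 7.9
```

Request:
{"op": "send_rows", "data": {
  "increments": [
    [[-4.4, 0.3, -0.2], [0, 0, 0], -1],
    [[-8.8, 1.0, -0.2], [0, 0, 0], -1],
    [[-13.1, 2.1, -0.2], [0, 0, 0], -1],
    [[-17.4, 3.5, -0.2], [0, 0, 0], -1],
    [[-21.4, 5.3, -0.2], [0, 0, 0], -1],
    [[-21.4, 5.3, -0.2], [0, 0, 0], -1]
  ]
}}

```text
clock: 9.3
position: [0.5351, -0.0229, 0.0795]
tool_rot: [-3.141, -0.001, -3.141]
force: [-3.7, -2.2, 10.9]
grip_width: -0.0
finger_force: 5.3
```

Request:
{"op": "send_rows", "data": {
  "increments": [
    [[-3.9, 2.2, 0], [0, 0, 0], -1],
    [[-7.6, 4.7, 0], [0, 0, 0], -1],
    [[-11.1, 7.5, 0], [0, 0, 0], -1],
    [[-14.3, 10.6, 0], [0, 0, 0], -1],
    [[-14.3, 10.6, 0.3], [0, 0, 0], -1],
    [[-14.3, 10.6, 0.3], [0, 0, 0], -1]
  ]
}}

```text
clock: 9.9
position: [0.5496, -0.0125, 0.0795]
tool_rot: [-3.141, -0.0, -3.141]
force: [-2.8, -3.3, 13.1]
grip_width: 0.0003
finger_force: 6.2
```

Request:
{"op": "send_rows", "data": {
  "increments": [
    [[-2.9, 3.4, -0.2], [0, 0, 0], -1],
    [[-5.5, 7.0, -0.2], [0, 0, 0], -1],
    [[-7.8, 10.8, -0.2], [0, 0, 0], -1],
    [[-9.8, 14.8, -0.2], [0, 0, 0], -1],
    [[-11.4, 18.9, -0.2], [0, 0, 0], -1],
    [[-12.6, 23.2, -0.2], [0, 0, 0], -1],
    [[-13.4, 27.6, -0.2], [0, 0, 0], -1],
    [[-13.9, 32.0, -0.2], [0, 0, 0], -1],
    [[-14.0, 36.4, -0.2], [0, 0, 0], -1],
    [[-14.0, 36.4, -0.2], [0, 0, 0], -1]
  ]
}}

```text
clock: 10.9
position: [0.564, 0.0243, 0.0797]
tool_rot: [-3.141, 0.001, -3.141]
force: [0.0, -3.5, 9.1]
grip_width: 0.0001
finger_force: 4.3
```

Request:
{"op": "send_rows", "data": {
  "increments": [
    [[0.3, 4.4, 0], [0, 0, 0], -1],
    [[1.0, 8.8, 0], [0, 0, 0], -1],
    [[2.1, 13.1, 0], [0, 0, 0], -1],
    [[3.5, 17.4, 0], [0, 0, 0], -1],
    [[5.3, 21.4, 0], [0, 0, 0], -1],
    [[7.5, 25.3, 0], [0, 0, 0], -1],
    [[10.0, 29.0, 0], [0, 0, 0], -1],
    [[12.8, 32.5, 0], [0, 0, 0], -1],
    [[15.9, 35.7, 0], [0, 0, 0], -1],
    [[15.9, 35.7, 0.2], [0, 0, 0], -1]
  ]
}}

```text
clock: 11.9
position: [0.5483, 0.0602, 0.0797]
tool_rot: [-3.141, 0.002, -3.141]
force: [0.9, -2.3, 11.0]
grip_width: 0.0002
finger_force: 5.3
```

Request:
{"op": "send_rows", "data": {
  "increments": [
    [[0, 0, 0.3], [0, 0, 0], -1],
    [[0, 0, 0.3], [0, 0, 0], -1]
  ]
}}

```text
clock: 12.1
position: [0.5483, 0.0602, 0.0794]
tool_rot: [3.141, 0.001, -3.141]
force: [-0.4, -1.0, 13.3]
grip_width: 0.0002
finger_force: 6.6
```

Request:
{"op": "send_rows", "data": {
  "increments": [
    [[3.4, 2.9, -0.3], [0, 0, 0], -1],
    [[7.0, 5.5, -0.3], [0, 0, 0], -1],
    [[10.8, 7.8, -0.3], [0, 0, 0], -1],
    [[14.8, 9.8, -0.3], [0, 0, 0], -1],
    [[18.9, 11.4, -0.3], [0, 0, 0], -1],
    [[23.2, 12.6, -0.3], [0, 0, 0], -1],
    [[27.6, 13.4, -0.3], [0, 0, 0], -1],
    [[32.0, 13.9, -0.3], [0, 0, 0], -1],
    [[36.4, 14.0, -0.3], [0, 0, 0], -1],
    [[36.4, 14.0, -0.3], [0, 0, 0], -1]
  ]
}}

```text
clock: 13.1
position: [0.5122, 0.0744, 0.0797]
tool_rot: [3.141, 0.002, -3.141]
force: [1.9, 0.4, 7.3]
grip_width: -0.0
finger_force: 3.8
```

Request:
{"op": "send_rows", "data": {
  "increments": [
    [[4.4, -0.3, 0], [0, 0, 0], -1],
    [[8.8, -1.0, 0], [0, 0, 0], -1],
    [[13.1, -2.1, 0], [0, 0, 0], -1],
    [[17.4, -3.5, 0], [0, 0, 0], -1],
    [[21.4, -5.3, 0], [0, 0, 0], -1],
    [[25.3, -7.5, 0], [0, 0, 0], -1],
    [[29.0, -10.0, 0], [0, 0, 0], -1],
    [[32.5, -12.8, 0.1], [0, 0, 0], -1],
    [[35.7, -15.9, 0.3], [0, 0, 0], -1],
    [[35.7, -15.9, 0.4], [0, 0, 0], -1]
  ]
}}

```text
clock: 14.1
position: [0.4767, 0.0588, 0.0794]
tool_rot: [3.141, 0.003, -3.141]
force: [2.1, 2.3, 12.9]
grip_width: 0.0001
finger_force: 6.4
```

Request:
{"op": "send_rows", "data": {
  "increments": [
    [[0, 0, -2], [0, 0, 0], -1],
    [[0, 0, -10], [0, 0, 0], -1],
    [[0, 0, -40], [0, 0, 0], -1],
    [[0, 0, -80], [0, 0, 0], -1],
    [[10, 30, -120], [0, 0, 0], -1],
    [[20, 70, -140], [0, 0, 0], -1],
    [[30, 110, -140], [0, 0, 0], -1],
    [[40, 150, -140], [0, 0, 0], -1],
    [[50, 190, -140], [0, 0, 0], -1],
    [[60, 230, -140], [0, 0, 0], -1]
  ]
}}

```text
clock: 15.1
position: [0.4147, 0.2896, 0.2192]
tool_rot: [-3.141, 0.0, -3.141]
force: [0.5, 0.0, 0.2]
grip_width: -0.0
finger_force: 0.0
```

Request:
{"op": "send_rows", "data": {
  "increments": [
    [[0, 40, 0], [0, 0, 0], -1],
    [[10, 70, 0], [0, 0, 0], -1],
    [[10, 80, 0], [0, 0, 0], -1],
    [[10, 80, 0], [0, 0, 0], -1],
    [[10, 80, 0], [0, 0, 0], -1],
    [[10, 80, 0], [0, 0, 0], -1]
  ]
}}

```text
clock: 15.7
position: [0.4059, 0.3668, 0.2189]
tool_rot: [-3.141, 0.0, 3.141]
force: [-0.1, -0.6, -0.5]
grip_width: 0.0002
finger_force: 0.0
```

```bash
python3 - <<'E'
from h import *
s=observe();print(s['clock'],s['position'],s['force'])
A=cv2.imread('pics/top0.png')[160:250,280:380];B=grab_frame('top')[160:250,280:380]
C=cv2.imread('pics/side0.png')[160:250,290:390];D=grab_frame('side')[160:250,290:390]
r=lambda i:cv2.resize(i,None,fx=3.3,fy=3.3,interpolation=cv2.INTER_CUBIC)
cv2.imwrite('pics/f.png',np.vstack([np.hstack([r(A),r(B)]),np.hstack([r(C),r(D)])]))
E
```

```text
15.7 [0.40594385 0.366836   0.21886392] [-0.14181288 -0.64908119 -0.51858479]
```

View pics/f.png

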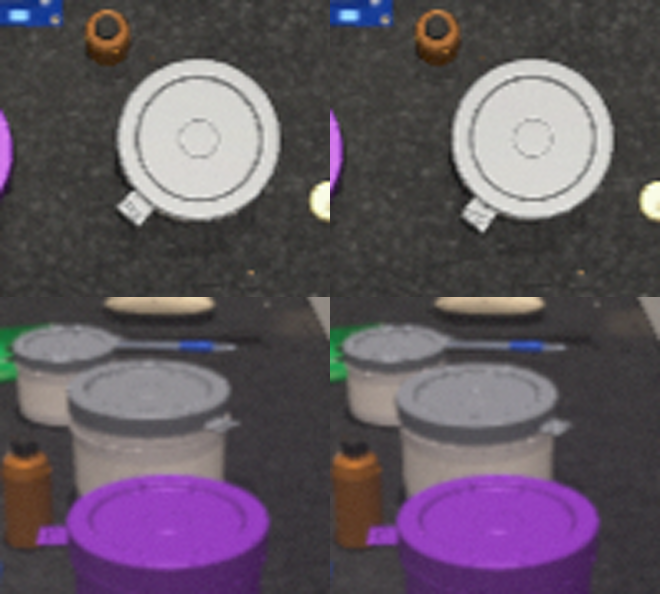

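After the sweep, the side view shows the lid about 5 mm lower and level. The top view shows the tub in place, turned a few degrees, with the bottle and puck unmoved. All round, the finger met the hard stop at z ≈ 79.4 mm. I'll hand in the job now.

```bash
python3 -c "
from workcell import *
print(job_done())"
```

```text
the job is handed in; nothing more can be done
None
```

I pressed the lid down with one anticlockwise pass from the tab and back. Finger height read about 79.5 mm all round, and the force readings never exceeded about 16 N. The tub turned a few degrees but stayed in place, and the bottle and puck look unmoved. I didn't check the tweezers afterwards. The job is handed in, but no verdict came back.

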